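# Draw the long desoldering pump out of a half-opening parts drawer

### The job

Fetch me the blue desoldering pump from the drawer that stands ajar in the small blue parts cabinet: pull that drawer out until it stops, then tilt the pump plunger end up and draw it out slantwise through the gap between the cabinet and the drawer front, because it is longer than the gap, without forcing it. Finish while holding it in the gripper, still, over the blue repair mat, with all of it at least 10 cm above the mat and clear of the cabinet, and leave the phone, the screwdriver, the tin and the tape roll where they are.

Things in the scene. Friction and masses are not known exactly. Their poses are not given: they have to be found in the camera images.
- cabinet: Blue desktop parts cabinet, fixed, 245 deep x 290 wide x 160 high, two columns by two rows of clear drawers. Origin: centre of its underside, on the table. Its front (the drawer side) looks along its -x; z up. Its roof is a 5 mm plate, underside 155 above the table. Only the upper drawer in the +y column (centred 71 mm to +y of the origin) is ajar and moves; the other three are fixed shut.
- drawer (a joint): How far that drawer is pulled out of the cabinet towards the cabinet's -x, in m: 0 shut, 0.14 at its stop, beyond which it cannot go. It starts 0.045 to 0.060 open. Runs with about 1.5 N of friction and stays where it is left. At the stop the gap between the roof's front edge and the drawer front is 140 mm long, and 128 mm wide between the drawer's sides.
- drawer_rim (a point): Middle of the top edge of the drawer's front panel, on the panel's inner (back) face; it moves with the drawer; axes as the cabinet's. The panel is 4 mm thick, 134 mm wide and reaches from 66 mm below this point up to it (149 mm above the table). The side walls (3 mm thick) end 6 mm lower. Inside, the drawer is 128 mm wide and 230 mm long, its pale liner floor 63 mm below this point. It can be hooked from above with fingertips behind the front panel.
- roof_edge (a point): Fixed point on the lower front edge of the cabinet's roof, above the middle of the ajar drawer, 155 mm above the table (69 mm above the drawer's floor); axes as the cabinet's. The pump has to pass under this edge and over the drawer front.
- pump_center (a point): Centre of the desoldering pump, on its long axis, half-way up. The pump is 200 mm long, a blue metal barrel 20 mm in diameter (from 62 mm to the nozzle side of this point to 60 mm to the plunger side), with 22 mm square black collars at both ends of the barrel, about 80 g, balanced near this point. It lies on the drawer's floor (axis 11 mm above it), roughly along the drawer, nozzle to the back. Its own x axis points to the nozzle, z up as it lies.
- pump_nozzle (a point): Tip of the pump's white nozzle, on its long axis, 100 mm from the centre; the end deep in the cabinet. The nozzle is 6 mm wide at its tip.
- pump_tail (a point): Outer end of the pump's black plunger knob (19 mm wide), on its long axis, 100 mm from the centre; the end next to the drawer front.
- mat: Blue repair mat, fixed on the table, 260 (its x) x 350 (its y) x 3 mm. Origin: centre of its underside.
- phone: White phone with a dark screen, 146 x 71 x 8 mm, lying loose on the mat. Origin: centre of its underside. Leave it.
- driver: Small screwdriver with a red handle, 140 mm long, lying loose on the mat. Leave it.
- tin: Round metal flux tin, 47 mm wide, 24 mm high, loose on the table. Origin: centre of its underside. Leave it.
- tape: Amber roll of tape, 72 mm wide, 19 mm high, lying loose on the roof of the cabinet. Origin: centre of its underside. Leave it.

How it is judged:
On the way, in this order (a step that is already met when the one before it is completed fails the run):
1. the drawer is pulled out to its stop (value of joint drawer above 0.13 m), for 0.2 s.
2. the pump leans out through the gap: its plunger end is above the drawer front while its nozzle is still under the cabinet's roof (z of pump_tail in the frame of drawer_rim above 0.005 m and x of pump_nozzle in the frame of roof_edge above 0 m and z of pump_nozzle in the frame of roof_edge below 0 m), for 0.1 s.
At the end, for the whole second after the job is handed in: The fingers hold the pump still (under 3 cm/s), not touching cabinet or drawer; its centre is over the mat; centre and both ends are over 0.10 m above the table; each end is in front of the drawer front, over 80 mm to a side of its middle, or over 20 mm above the roof's lower edge (contact force between the fingers and pump above 1 N and contact force between pump and cabinet below 0.05 N and height (world z) of each of pump_center, pump_nozzle, pump_tail above 0.1 m and x of pump_center in the frame of mat between -0.13 and 0.13 m and y of pump_center in the frame of mat between -0.175 and 0.175 m and (x of pump_nozzle in the frame of drawer_rim below -0.004 m or z of pump_nozzle in the frame of roof_edge above 0.02 m or y of pump_nozzle in the frame of drawer_rim below -0.08 m or y of pump_nozzle in the frame of drawer_rim above 0.08 m) and (x of pump_tail in the frame of drawer_rim below -0.004 m or z of pump_tail in the frame of roof_edge above 0.02 m or y of pump_tail in the frame of drawer_rim below -0.08 m or y of pump_tail in the frame of drawer_rim above 0.08 m) and linear speed of pump below 0.03 m/s); the arm keeps its last pose, push and grip.
It fails at once if the pump is forced against the cabinet or its drawer with more than 25 N (contact force between pump and cabinet above 25 N).
It fails at once if the phone, screwdriver, tin or tape roll is moved by more than 20 mm (distance of any of phone, driver, tin, tape from where it was at the start of the episode above 0.02 m).
It also fails if it takes over 53 s, if anything falls off the work surface, if the arm or the gripper's body presses on something with over 40 N, if the wrist force passes 120 N, or if a joint passes its speed limit or range.

### The arm

A 6-joint arm with a two-finger parallel gripper is mounted at the origin on the work surface. World frame = base frame: x ahead of the robot, y to its left, z up, the work surface at z = 0. Lengths are in m, angles in rad, forces in N, time in s.
With the tool pointing down it reaches from about 0.375 to 0.9 m from the base axis. Payload 3.1 kg.
Tool frame: the origin (TCP) lies between the finger pads; the fingertips stand 17 mm ahead of it and the grasp point (between the pads) lies 2 mm behind it; z points along the fingers, y is the line along which they close (so a half turn about z gives the same grasp; the last joint's range is limited). The gripper opens to 85 mm and grips with 20 to 120 N. Pads are 22 mm wide; open, the fingers measure 114 mm over their backs; the gripper's body (76 mm by 85 mm) begins 54 mm behind the grasp point. The pads swing forward as they close: fully open they stand 13 mm farther back than shut.
Start: joints at [0.965, 0.527, 1.433, -0, 1.181, -0.178], TCP at [0.259, 0.569, 0.248] pointing down, gripper open.
Joint ranges: [-3.08, 3.08], [-0.75, 2.2], [0.22, 2.44], [-1.43, 4.57], [0, 2.65], [-2.85, 2.85]. Speed limits (rad/s): [2.79, 2.79, 3.14, 3.14, 3.14, 3.14].

### API

Orientations are given as [roll, pitch, yaw] about the fixed x, y, z axes, in that order (R = Rz(yaw) Ry(pitch) Rx(roll)).
In Python, from plant import robot gives the robot as it stands.
- The arm moves only by the tool arm_command, never from a script. Its argument "series" is a list of rows, each a list of 6 numbers: the shift along the tool's x, y, z in m, then the turn, a rotation vector about the tool's x, y, z in degrees. In form: [[tx, ty, tz, ax, ay, az], ...]. A call has 1 to 10 rows; each row shifts and turns the commanded pose from where the row before left it, along the tool's axes as they then stand; what a row does not reach is not made up. A row lasts 1/12 s, in which the tool goes at most 41.7 mm and 7.16 degrees, less where a joint would pass 70% of its speed; a pose out of reach is approached as far as the arm can. A call with a gripper value outside its range is refused whole. "jaw" is the opening in per cent of the stroke, from 0 (shut) to 100 (fully open), set as the call begins (left out, the last holds). The fingers move at their own pace and stop on an object; "force" is the grip in N (left out, the last holds). Time passes only in rows, so rows that do not move let the fingers close. It gives the time, the measured TCP pose, the force, the opening and the grip force at its end, in the units of the state.
- robot.sense(): the state, without advancing time (a new reading comes with each control period).
- robot.read_camera(name): name is "scene" or "top"; returns a dict with "image" (420x560x3 uint8, red, green, blue), "camera_matrix" (3x3 intrinsics, pixels), "k1" (the pictures are not rectified: a ray, as slopes to the right and down, at radius r is drawn at 1 + k1 r^2 times it, then the intrinsics apply), "R" (3x3) and "t" (3): a world point X has camera coordinates R X + t. Camera axes: x right, y down, z forward; pixel columns grow to the right and rows downward; lengths in m; the calibration is good to about 2 mm. A picture is of the moment at which its call begins. There is no depth.
- robot.finish_job(): hands the job in; it is judged then, once.
Trained networks look in the newest picture that a camera, given by its name, has taken for a name from the list of things; names that differ only in an ending like _2 or _b are one class to them, and where a whole thing is asked for, a point or a joint stands for the part that bears it (a point fixed in the world has none). Each returns a list of dicts, best first, with "conf" (0 to 1); they miss things now and then, are a little off and sometimes report something else, mostly with a low value. They report only what shows in the picture. A call takes as long as a camera call.
- robot.trace(thing, camera): "mask" (420x560 bool, what is visible of it) and "centre" ([row, column] in pixels, amid what is visible of it).
The state is a dict: "time": time; "qpos": joint angles; "joint_velocities": joint speeds; "tau": joint torques, N m; "tcp_pos": TCP position; "ee_rot": TCP orientation; "wrist_force": force on the tool from outside, world axes, zero at the start; "ft_torque": the same for the moment, N m; "grip_width": finger opening in m; "grasp_force": force on a finger pad.
Only numpy, scipy, OpenCV 4.12 (cv2) and the standard library are available. Lean on these libraries where they do the work, as an engineer would, in place of code of your own. Each camera call takes 0.05 s, during which the arm holds its last target. There are 200 camera calls.

## Working session

There is one attempt and no reset: what is moved stays moved. The work goes in short steps, Python scripts to look and compute and a tool call to move; the robot and the scene stay as the last step left them, time stands still between calls to the robot, and variables do not carry over. Pictures are saved under pics/ and viewed, at most 10 in all, crops included, and the job is handed in when it is done.

Besides the shell and the picture viewer there is one more tool, called after "Request:" as name(argument=value, ...), one argument or row to a line, values as JSON. arm_command: Moves the arm, as the interface text tells. Its arguments: {"type":"object","properties":{"series":{"type":"array","items":{"type":"array","items":{"type":"number"}}},"jaw":{"type":"number"},"force":{"type":"number"}},"required":["series"]}

```bash
mkdir -p pics; ls; python3 - <<'E'
from plant import robot
import cv2
for n in ("scene","top"):
    d=robot.read_camera(n); cv2.imwrite(f"pics/{n}0.png",d["image"][:,:,::-1])
    print(n,d["camera_matrix"],d["k1"],d["R"],d["t"])
print(robot.sense())
E
```

```text
pics
scene [[452.52258511   0.         283.66470024]
 [  0.         452.52258511 212.66642658]
 [  0.           0.           1.        ]] -0.08415289945025542 [[-0.59083328  0.806791   -0.00207917]
 [ 0.53815729  0.39218347 -0.74604213]
 [-0.60108466 -0.44190544 -0.6658955 ]] [ 0.35339901 -0.25109228  1.39835634]
top [[470.44098991   0.         271.88790021]
 [  0.         470.44098991 208.74375715]
 [  0.           0.           1.        ]] -0.09477738141980674 [[ 0.02765785 -0.99952121  0.01387093]
 [-0.99874336 -0.02821117 -0.04142247]
 [ 0.04179396 -0.01270784 -0.99904543]] [-0.00410432  0.60849255  1.07771396]
{'time': 0.1, 'qpos': array([ 9.64475930e-01,  5.28396689e-01,  1.43379764e+00, -4.63623923e-06,
        1.18139696e+00, -1.78510027e-01]), 'joint_velocities': array([-0.00010057, -0.00210303, -0.00190451,  0.00231935,  0.00053468,
        0.00119706]), 'tau': array([-8.55302333e-04, -4.43304133e+01, -1.78586143e+01, -2.68264284e-04,
        3.93436974e-03,  3.43493639e-05]), 'tcp_pos': array([0.25891938, 0.56816225, 0.24740954]), 'ee_rot': array([-3.13962502e+00, -3.50666647e-04,  2.71378370e+00]), 'wrist_force': array([ 0.30010494, -0.62917685,  0.24297355]), 'ft_torque': array([-0.00625695,  0.00331305, -0.02806079]), 'grasp_force': 0.0, 'grip_width': 0.08517215653528903}
```

View pics/scene0.png

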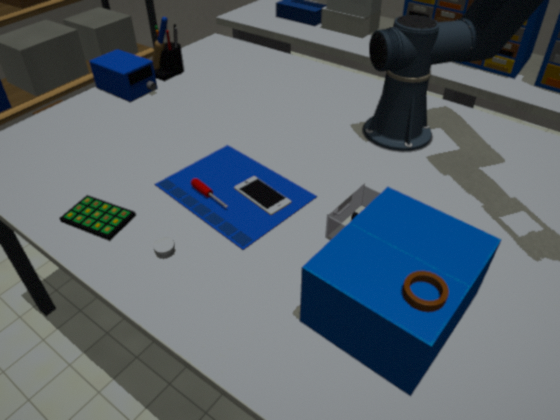

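View pics/top0.png

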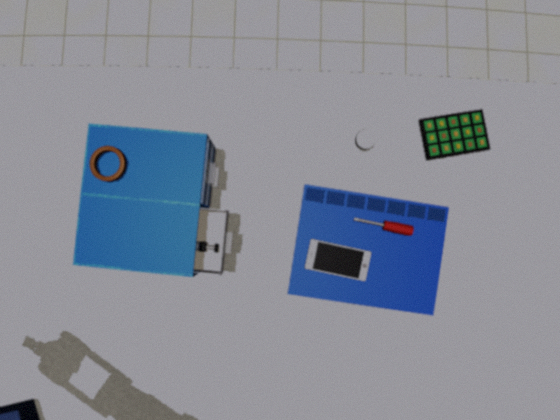

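The scene view shows the cabinet on the right with its drawer ajar towards the mat. In the top view, the roof corners are near (88,125), (209,134), (194,275) and (74,265). The drawer front runs about (227,211)–(222,272), and the pump tail is at about (207,247). The mat is on the right, centred near (368,250).

```bash
cat > h.py <<'E'
import numpy as np, cv2
from plant import robot
def ray(d,uv):
    K=d["camera_matrix"];k=d["k1"]
    p=cv2.undistortPoints(np.array(uv,float).reshape(-1,1,2),K,np.array([k,0,0,0.]))[:,0]
    # exact for the single-k1 forward model
    R=d["R"];C=-R.T@d["t"]
    return C,(R.T@np.c_[p,np.ones(len(p))].T).T
def toz(d,uv,z):
    C,v=ray(d,uv); return C+v*((z-C[2])/v[:,2])[:,None]
def proj(d,X):
    X=np.atleast_2d(X)
    rv=cv2.Rodrigues(d["R"])[0]
    return cv2.projectPoints(X.astype(float),rv,d["t"],d["camera_matrix"],np.array([d["k1"],0,0,0.]))[0][:,0]
def rect(d,mask,z):
    c=max(cv2.findContours(mask.astype(np.uint8),0,2)[0],key=cv2.contourArea)[:,0]
    P=toz(d,c,z)[:,:2].astype(np.float32)
    return cv2.minAreaRect(P)
E
python3 - <<'E'
from h import *
d=robot.read_camera("top")
for n,z in(("cabinet",.16),("mat",.003),("drawer_rim",.149),("pump_center",.1),("phone",.008),("tape",.18),("tin",.024)):
    r=robot.trace(n,"top")
    for q in r[:2]:
        m=q["mask"]; print(n,q["conf"],q["centre"],m.sum(),rect(d,m,z),toz(d,[q["centre"][::-1]],z).round(3))
print(toz(d,[(88,125),(209,134),(194,275),(74,265)],.16).round(3))
print(toz(d,[(227,211),(222,272)],.149).round(3), toz(d,[(207,247)],.097).round(3))
im=d["image"][180:300,170:250]
cv2.imwrite("pics/crop1.png",cv2.resize(im,None,fx=5,fy=5,interpolation=cv2.INTER_CUBIC)[:,:,::-1])
E
```

```text
cabinet 0.6 [204.4, 150.8] 19420 ((0.6115869283676147, 0.24773290753364563), (0.3178189694881439, 0.29503312706947327), 86.08118438720703) [[0.604 0.258 0.16 ]]
mat 0.76 [246.1, 377.0] 14411 ((0.5191117525100708, -0.21762534976005554), (0.35578563809394836, 0.26520177721977234), 82.80779266357422) [[ 0.528 -0.237  0.003]]
drawer_rim 0.61 [237.7, 211.4] 1930 ((0.5331846475601196, 0.13003918528556824), (0.07266061007976532, 0.1348707526922226), 85.60256958007812) [[0.541 0.135 0.149]]
pump_center 0.75 [248.0, 203.4] 152 ((0.5215482711791992, 0.1507977396249771), (0.021236907690763474, 0.044741638004779816), 1.6766271591186523) [[0.517 0.157 0.1  ]]
phone 0.59 [262.5, 335.3] 1945 ((0.4945800006389618, -0.1440621167421341), (0.14873449504375458, 0.07424536347389221), 79.66753387451172) [[ 0.488 -0.138  0.008]]
tape 0.67 [161.4, 99.7] 591 ((0.6831187605857849, 0.34396758675575256), (0.06800829619169235, 0.0753638818860054), 1.4262479543685913) [[0.686 0.36  0.18 ]]
tape 0.34 [245.5, 207.0] 187 ((0.5248919129371643, 0.13991764187812805), (0.023448539897799492, 0.039200905710458755), 1.8224564790725708) [[0.526 0.14  0.18 ]]
tin 0.91 [139.1, 360.7] 334 ((0.7753232717514038, -0.1992177516222), (0.04512239992618561, 0.04707728326320648), 0.8816220164299011) [[ 0.776 -0.189  0.024]]
[[0.763 0.396 0.16 ]
 [0.75  0.146 0.16 ]
 [0.465 0.167 0.16 ]
 [0.477 0.411 0.16 ]]
[[0.596 0.105 0.149]
 [0.472 0.112 0.149]] [[0.519 0.15  0.097]]
```

View pics/crop1.png

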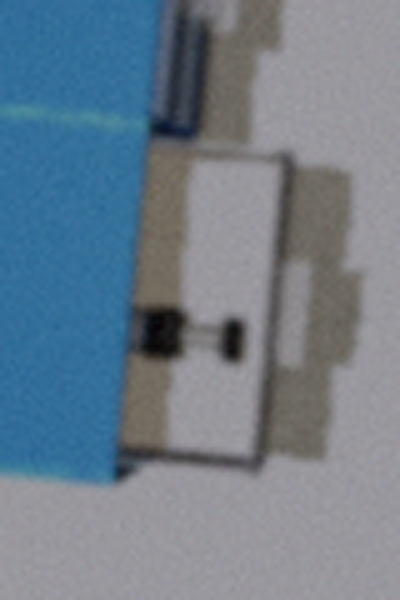

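The crop puts the front panel at about (227,211)–(221,273), the roof edge at (200,207)–(193,276) and the pump knob at (216,248). The measured sizes fit the given ones, with the cabinet yaw at about 86° and the drawer about 5 cm open. Next I turn the tool so it closes across the pump, then move over the gap.

Request:
arm_command(
  series=[
    [0, 0, 0, 0, 0, 6.95],
    [0, 0, 0, 0, 0, 6.95],
    [0, 0, 0, 0, 0, 6.95],
    [0, 0, 0, 0, 0, 6.95],
    [0, 0, 0, 0, 0, 6.95],
    [0, 0, 0, 0, 0, 6.95],
    [0, 0, 0, 0, 0, 6.95],
    [0, 0, 0, 0, 0, 6.95],
    [0, 0, 0, 0, 0, 6.95],
    [0, 0, 0, 0, 0, 6.95],
  ],
  jaw=0,
)

```text
time: 1.33
tcp_pos: [0.2593, 0.5687, 0.2484]
ee_rot: [3.142, -0.0, 1.495]
wrist_force: [0.4, 0.7, 0.3]
grip_width: 0.0
grasp_force: 0.0
```

Request:
arm_command(
  series=[
    [-0.031, 0.023, 0, 0, 0, 0],
    [-0.031, 0.023, 0, 0, 0, 0],
    [-0.031, 0.023, 0, 0, 0, 0],
    [-0.031, 0.023, 0, 0, 0, 0],
    [-0.031, 0.023, 0, 0, 0, 0],
    [-0.031, 0.023, 0, 0, 0, 0],
    [-0.031, 0.023, 0, 0, 0, 0],
    [-0.031, 0.023, 0, 0, 0, 0],
    [-0.031, 0.023, 0, 0, 0, 0],
    [-0.031, 0.023, 0, 0, 0, 0],
  ],
)

```text
time: 2.17
tcp_pos: [0.4678, 0.2417, 0.2486]
ee_rot: [3.141, -0.0, 1.501]
wrist_force: [0.8, 0.5, -0.7]
grip_width: -0.0003
grasp_force: 0.0
```

Request:
arm_command(
  series=[
    [-0.034, 0.024, 0, 0, 0, 0],
    [-0.034, 0.024, 0, 0, 0, 0],
    [-0.034, 0.024, 0, 0, 0, 0],
    [0, 0, 0, 0, 0, 0],
  ],
)

```text
time: 2.5
tcp_pos: [0.5369, 0.1303, 0.2488]
ee_rot: [3.135, 0.002, 1.494]
wrist_force: [0.1, -0.4, 0.5]
grip_width: 0.0001
grasp_force: 0.0
```

Request:
arm_command(
  series=[
    [0.006, -0.003, 0.02, 0, 0, 0],
    [0, 0, 0.03, 0, 0, 0],
    [0, 0, 0.03, 0, 0, 0],
    [0, 0, 0.02, 0, 0, 0],
    [0, 0, 0.01, 0, 0, 0],
    [0, 0, 0, 0, 0, 0],
  ],
)

```text
time: 3.0
tcp_pos: [0.5276, 0.1427, 0.1362]
ee_rot: [-3.137, 0.001, 1.501]
wrist_force: [-0.3, 0.7, 0.6]
grip_width: -0.0001
grasp_force: 0.0
```

Request:
arm_command(
  series=[
    [-0.006, 0, 0, 0, 0, 0],
    [-0.01, 0, 0, 0, 0, 0],
    [-0.01, 0, 0, 0, 0, 0],
    [-0.01, 0, 0, 0, 0, 0],
    [-0.01, 0, 0, 0, 0, 0],
    [-0.01, 0, 0, 0, 0, 0],
    [-0.01, 0, 0, 0, 0, 0],
    [-0.01, 0, 0, 0, 0, 0],
    [-0.01, 0, 0, 0, 0, 0],
    [0, 0, 0, 0, 0, 0],
  ],
)

```text
time: 3.83
tcp_pos: [0.5227, 0.0548, 0.1382]
ee_rot: [-3.14, 0.001, 1.499]
wrist_force: [-0.5, -0.6, 0.0]
grip_width: -0.0001
grasp_force: 0.0
```

Request:
arm_command(
  series=[
    [-0.008, 0, 0, 0, 0, 0],
    [-0.005, 0, 0, 0, 0, 0],
    [-0.003, 0, 0, 0, 0, 0],
    [-0.002, 0, 0, 0, 0, 0],
    [0, 0, 0, 0, 0, 0],
  ],
)

```text
time: 4.25
tcp_pos: [0.5215, 0.0387, 0.1381]
ee_rot: [-3.141, 0.0, 1.501]
wrist_force: [0.7, -0.4, -0.6]
grip_width: -0.0002
grasp_force: 0.0
```

```bash
python3 - <<'E'
from h import *
d=robot.read_camera("top")
im=d["image"][170:310,160:320]
cv2.imwrite("pics/crop2.png",cv2.resize(im,None,fx=4,fy=4,interpolation=cv2.INTER_CUBIC)[:,:,::-1])
E
```

```text
(no output)
```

View pics/crop2.png

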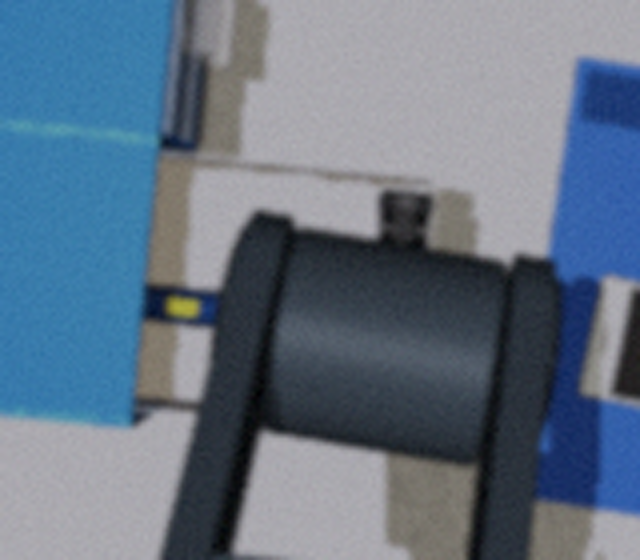

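The crop shows the drawer following the fingers, with the pump barrel and its yellow band now visible at about (205,246). I keep pulling until the stop is felt.

Request:
arm_command(
  series=[
    [-0.003, 0, 0, 0, 0, 0],
    [-0.003, 0, 0, 0, 0, 0],
    [0, 0, 0, 0, 0, 0],
  ],
)

```text
time: 4.55
tcp_pos: [0.5216, 0.0361, 0.1383]
ee_rot: [3.141, -0.006, 1.498]
wrist_force: [1.9, 13.1, -0.3]
grip_width: -0.0001
grasp_force: 6.7
```

Request:
arm_command(
  series=[
    [-0.003, 0, 0, 0, 0, 0],
    [-0.002, 0, 0, 0, 0, 0],
    [0, 0, 0, 0, 0, 0],
    [0, 0, 0, 0, 0, 0],
  ],
)

```text
time: 4.88
tcp_pos: [0.5215, 0.0359, 0.1384]
ee_rot: [3.14, -0.014, 1.495]
wrist_force: [5.4, 30.1, -0.1]
grip_width: 0.0001
grasp_force: 15.3
```

Request:
arm_command(
  series=[
    [0.006, 0, 0, 0, 0, 0],
    [0.006, 0, 0, 0, 0, 0],
    [0.006, 0, -0.01, 0, 0, 0],
    [0, 0, -0.04, 0, 0, 0],
    [0, 0, -0.04, 0, 0, 0],
    [0.03, 0, -0.03, 0, 0, 0],
    [0.04, 0, 0, 0, 0, 0],
    [0.04, 0, 0, 0, 0, 0],
    [0.04, 0, 0, 0, 0, 0],
    [0.04, 0, 0, 0, 0, 0],
  ],
)

```text
time: 5.72
tcp_pos: [0.5357, 0.236, 0.2583]
ee_rot: [3.141, 0.001, 1.5]
wrist_force: [0.4, -1.4, 0.4]
grip_width: -0.0004
grasp_force: 0.0
```

```bash
python3 - <<'E'
from h import *
d=robot.read_camera("top")
for n,z in(("drawer_rim",.149),("pump_center",.097)):
    for q in robot.trace(n,"top")[:1]:
        m=q["mask"]; print(n,q["conf"],q["centre"],m.sum(),rect(d,m,z))
        if n[0]=="p":
            p=toz(d,np.argwhere(m)[:,::-1],z)[:,:2]; 
            print(cv2.fitLine(p.astype(np.float32),cv2.DIST_HUBER,0,.01,.01).T, p.min(0),p.max(0))
im=d["image"][190:290,185:265]
cv2.imwrite("pics/crop3.png",cv2.resize(im,None,fx=6,fy=6,interpolation=cv2.INTER_CUBIC)[:,:,::-1])
E
```

```text
drawer_rim 0.72 [239.5, 234.1] 4098 ((0.5305473804473877, 0.08719943463802338), (0.15580670535564423, 0.1336483657360077), 86.07056427001953)
pump_center 0.74 [248.9, 229.4] 577 ((0.516594648361206, 0.1064213365316391), (0.13460899889469147, 0.023904666304588318), 86.20940399169922)
[[0.07984221 0.9968075  0.5180539  0.10782924]] [0.50238274 0.03900268] [0.53191358 0.17359717]
```

View pics/crop3.png

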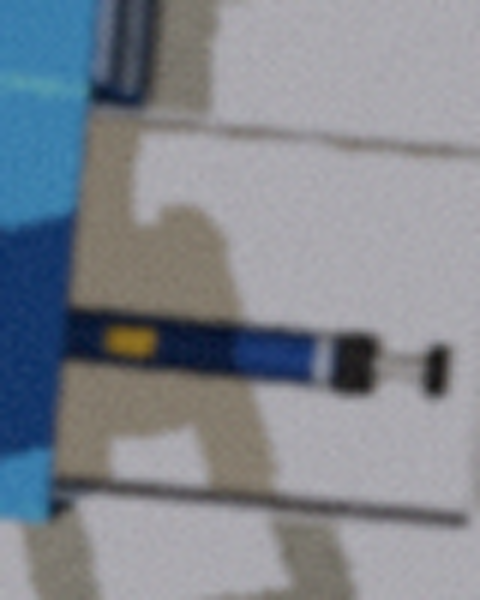

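The crop shows the pump lying straight in the drawer: knob end at (259,251), plunger collar at (240–248,250), and barrel up to the roof edge at about (196,245). The tail is at about (0.513, 0.040) and the centre at about (0.5205, 0.140). I will grip 42 mm to the plunger side of the centre.

Request:
arm_command(
  series=[
    [-0.035, -0.003, 0, 0, 0, 0],
    [-0.035, -0.003, 0, 0, 0, 0],
    [-0.035, -0.003, 0, 0, 0, 0],
    [-0.034, 0, 0, 0, 0, 0],
    [0, 0, 0.03, 0, 0, 0],
    [0, 0, 0.04, 0, 0, 0],
    [0, 0, 0.03, 0, 0, 0],
    [0, 0, 0, 0, 0, 0],
  ],
  jaw=50,
)

```text
time: 6.53
tcp_pos: [0.5124, 0.0948, 0.1528]
ee_rot: [-3.129, 0.001, 1.498]
wrist_force: [-1.9, -0.3, 0.2]
grip_width: 0.0424
grasp_force: 0.0
```

Request:
arm_command(
  series=[
    [0.003, 0.003, 0.02, 0, 0, 0],
    [0, 0, 0, 0, 0, 0],
    [0, 0, 0, 0, 0, 0],
  ],
)

```text
time: 6.78
tcp_pos: [0.5201, 0.099, 0.1384]
ee_rot: [-3.141, 0.0, 1.5]
wrist_force: [0.9, 0.4, -0.2]
grip_width: 0.0426
grasp_force: 0.0
```

Request:
arm_command(
  series=[
    [-0.001, -0.003, 0.015, 0, 0, 0],
    [0, 0, 0.01, 0, 0, 0],
    [0, 0, 0.006, 0, 0, 0],
    [0, 0, 0, 0, 0, 0],
    [0, 0, 0, 0, 0, 0],
  ],
)

```text
time: 7.2
tcp_pos: [0.5204, 0.0987, 0.1084]
ee_rot: [3.134, -0.0, 1.501]
wrist_force: [5.5, -0.4, 1.9]
grip_width: 0.0426
grasp_force: 0.0
```

Request:
arm_command(
  series=[
    [0, 0, 0, 0, 0, 0],
    [0, 0, 0, 0, 0, 0],
    [0, 0, 0, 0, 0, 0],
    [0, 0, 0, 0, 0, 0],
    [0, 0, 0, 0, 0, 0],
    [0, 0, 0, 0, 0, 0],
  ],
  jaw=0,
  force=50,
)

```text
time: 7.7
tcp_pos: [0.516, 0.099, 0.1072]
ee_rot: [-3.14, 0.0, 1.501]
wrist_force: [-1.3, -0.8, 5.1]
grip_width: 0.0179
grasp_force: 48.7
```

The jaw reads 17.9 mm on a 20 mm barrel, so the pads sit above the midline. I will reopen, go slightly lower and grip again.

Request:
arm_command(
  series=[
    [0, 0, 0, 0, 0, 0],
    [0, 0, 0, 0, 0, 0],
    [0, 0, 0.002, 0, 0, 0],
    [0, 0, 0.002, 0, 0, 0],
    [0, 0, 0, 0, 0, 0],
    [0, 0, 0, 0, 0, 0],
  ],
  jaw=40,
)

```text
time: 8.2
tcp_pos: [0.5185, 0.0988, 0.1028]
ee_rot: [3.139, -0.0, 1.501]
wrist_force: [5.5, -0.3, 0.0]
grip_width: 0.0342
grasp_force: 0.0
```

Request:
arm_command(
  series=[
    [0, 0, 0, 0, 0, 0],
    [0, 0, 0, 0, 0, 0],
    [0, 0, 0, 0, 0, 0],
    [0, 0, 0, 0, 0, 0],
    [0, 0, 0, 0, 0, 0],
  ],
  jaw=0,
  force=30,
)

```text
time: 8.62
tcp_pos: [0.517, 0.0989, 0.1033]
ee_rot: [3.141, 0.0, 1.501]
wrist_force: [1.1, -0.2, 5.3]
grip_width: 0.0187
grasp_force: 30.6
```

The jaw readings (17.9 mm at 50 N, 18.7 mm at 30 N) fit pad compression, so the grip is at the midline. I grip at 50 N, lift 3 mm and tilt about the nozzle.

Request:
arm_command(
  series=[
    [0, 0, 0, 0, 0, 0],
    [0, 0, 0, 0, 0, 0],
    [0, 0, -0.0015, 0, 0, 0],
    [0, 0, -0.0015, 0, 0, 0],
    [0.0004, 0, -0.0062, 0, -2.5, 0],
    [0.0004, 0, -0.0062, 0, -2.5, 0],
    [0.0004, 0, -0.0062, 0, -2.5, 0],
    [0, 0, 0, 0, 0, 0],
  ],
  force=50,
)

```text
time: 9.28
tcp_pos: [0.5162, 0.1021, 0.1245]
ee_rot: [-3.14, 0.132, 1.503]
wrist_force: [0.1, 0.1, -0.7]
grip_width: 0.0182
grasp_force: 48.8
```

```bash
python3 - <<'E'
from h import *
s=robot.sense();print(s["qpos"],s["ft_torque"],s["wrist_force"],s["tcp_pos"])
d=robot.read_camera("scene")
im=d["image"][150:300,280:440]
cv2.imwrite("pics/crop4.png",cv2.resize(im,None,fx=4,fy=4,interpolation=cv2.INTER_CUBIC)[:,:,::-1])
E
```

```text
[ 0.05317897  0.5978005   1.76251058 -0.18154782  0.80711007  0.24833888] [ 0.12443923  0.00865939 -0.00488812] [ 0.06996292  0.0807028  -0.66396058] [0.51619677 0.10210618 0.12449813]
```

View pics/crop4.png

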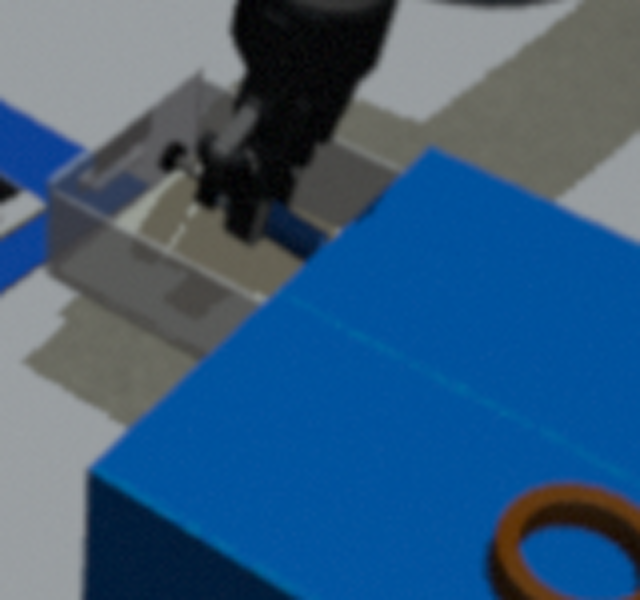

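The crop shows the pump held and tilting: the knob is raised at about (324,189), the barrel slopes down under the roof, and there is no contact force. I continue the tilt.

Request:
arm_command(
  series=[
    [0.0004, 0, -0.0062, 0, -2.5, 0],
    [0.0004, 0, -0.0062, 0, -2.5, 0],
    [0.0004, 0, -0.0062, 0, -2.5, 0],
    [0.0004, 0, -0.0062, 0, -2.5, 0],
    [0.0004, 0, -0.0062, 0, -2.5, 0],
    [0.0004, 0, -0.0062, 0, -2.5, 0],
    [0, 0, 0, 0, 0, 0],
    [0, 0, 0, 0, 0, 0],
    [0, 0, 0, 0, 0, 0],
  ],
)

```text
time: 10.08
tcp_pos: [0.5171, 0.1115, 0.159]
ee_rot: [-3.139, 0.392, 1.501]
wrist_force: [-0.7, -0.8, -1.7]
grip_width: 0.018
grasp_force: 48.8
```

```bash
python3 - <<'E'
from h import *
from scipy.spatial.transform import Rotation as Ro
s=robot.sense();R=Ro.from_euler("xyz",s["ee_rot"]).as_matrix();t=s["tcp_pos"]
p=.005
cx=np.array([.07,.9975,0]);roof=np.array([.534,.163,.155])
d=robot.read_camera("scene")
for n,x in(("noz",.142),("cen",.042),("tail",-.058)):
    X=t+R@[x,0,p]; print(n,X.round(3),"rel roof",((X-roof)@cx).round(3),(X[2]-.155).round(3),proj(d,X).round(0))
q=robot.trace("pump_center","scene")
if q: print(q[0]["conf"],q[0]["centre"])
im=d["image"][130:280,280:440]
cv2.imwrite("pics/crop5.png",cv2.resize(im,None,fx=4,fy=4,interpolation=cv2.INTER_CUBIC)[:,:,::-1])
E
```

```text
noz [0.526 0.241 0.1  ] rel roof 0.077 -0.055 [[401. 238.]]
cen [0.52  0.148 0.138] rel roof -0.016 -0.017 [[364. 205.]]
tail [0.513 0.056 0.177] rel roof -0.108 0.022 [[329. 172.]]
0.74 [187.0, 344.2]
```

View pics/crop5.png

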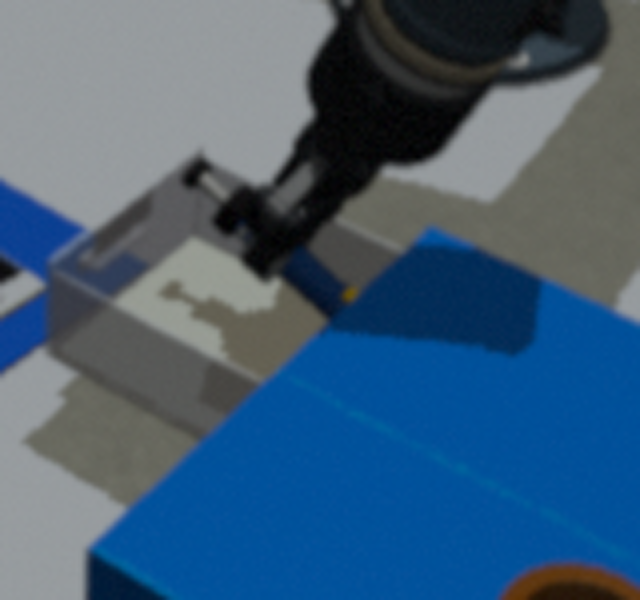

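The knob shows at (328,172), where the model predicts (329,172), so the lean-out step is met with margin. Next I draw the pump out along its own axis.

Request:
arm_command(
  series=[
    [-0.01, 0, 0, 0, 0, 0],
    [-0.015, 0, 0, 0, 0, 0],
    [-0.015, 0, 0, 0, 0, 0],
    [-0.015, 0, 0, 0, 0, 0],
    [-0.015, 0, 0, 0, 0, 0],
    [0, 0, 0, 0, 0, 0],
  ],
)

```text
time: 10.68
tcp_pos: [0.5134, 0.0441, 0.1883]
ee_rot: [3.14, 0.394, 1.497]
wrist_force: [-0.1, -0.5, -1.6]
grip_width: 0.0181
grasp_force: 48.8
```

Request:
arm_command(
  series=[
    [-0.018, 0, 0, 0, 0, 0],
    [-0.018, 0, 0, 0, 0, 0],
    [-0.018, 0, 0, 0, 0, 0],
    [-0.018, 0, 0, 0, 0, 0],
    [-0.018, 0, 0, 0, 0, 0],
    [-0.018, 0, 0, 0, 0, 0],
    [-0.018, 0, 0, 0, 0, 0],
    [-0.018, 0, 0, 0, 0, 0],
    [-0.018, 0, 0, 0, 0, 0],
    [-0.018, 0, 0, 0, 0, 0],
  ],
)

```text
time: 11.52
tcp_pos: [0.5011, -0.1197, 0.256]
ee_rot: [3.142, 0.393, 1.5]
wrist_force: [0.6, -0.6, -1.0]
grip_width: 0.0186
grasp_force: 48.9
```

Request:
arm_command(
  series=[
    [-0.02, 0, 0.005, 0, 0, 0],
    [-0.02, 0, 0.008, 0, 0, 0],
    [-0.02, 0, 0.008, 0, 0, 0],
    [-0.02, 0, 0.008, 0, 0, 0],
    [-0.02, 0, 0.008, 0, 0, 0],
    [-0.015, 0, 0.005, 0, 0, 0],
    [0, 0, 0, 0, 0, 0],
    [0, 0, 0, 0, 0, 0],
    [0, 0, 0, 0, 0, 0],
  ],
)

```text
time: 12.27
tcp_pos: [0.4926, -0.24, 0.2606]
ee_rot: [-3.141, 0.392, 1.5]
wrist_force: [0.4, -0.1, -1.6]
grip_width: 0.0179
grasp_force: 48.9
```

```bash
python3 - <<'E'
from h import *
from scipy.spatial.transform import Rotation as Ro
s=robot.sense();R=Ro.from_euler("xyz",s["ee_rot"]).as_matrix();t=s["tcp_pos"]
d=robot.read_camera("top")
for n,x in(("noz",.142),("cen",.042),("tail",-.058)):
    X=t+R@[x,0,.005]; print(n,X.round(3),proj(d,X).round(0))
print(s["wrist_force"],s["grasp_force"],abs(s["joint_velocities"]).max())
d=robot.read_camera("scene")
for n,x in(("noz",.142),("cen",.042),("tail",-.058)): print(proj(d,t+R@[x,0,.005]))
cv2.imwrite("pics/s6.png",d["image"][:,:,::-1])
E
```

```text
noz [ 0.502 -0.111  0.202] [[336. 262.]]
cen [ 0.495 -0.203  0.24 ] [[389. 268.]]
tail [ 0.489 -0.295  0.278] [[445. 275.]]
[ 0.35984465 -0.07361618 -1.56067567] 48.872732520103455 0.020944834086743552
[[268.93036829 134.53894576]]
[[238.42361849 106.45956413]]
[[209.30587444  79.74849579]]
```

View pics/s6.png

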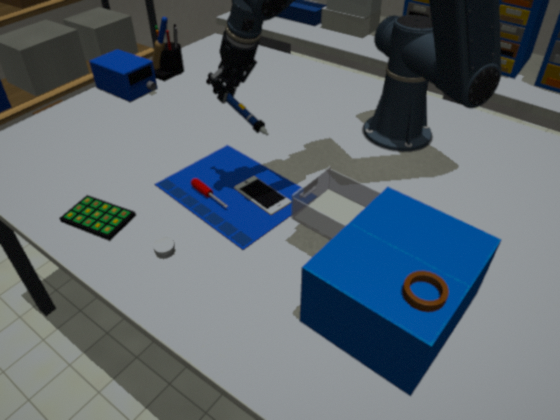

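The pump is held over the mat, with the nozzle at (267,132) and the knob at (212,80), close to the model. Phone, screwdriver, tin and tape are where they were, so I hand in.

```bash
python3 -c "
from plant import robot
print(robot.finish_job())"
```

```text
the job is handed in; nothing more can be done
None
```

I pulled the drawer to its stop, tilted the pump out through the gap, and handed in at about 12 s with it held still over the mat (lowest point about 0.20 m above the table); phone, screwdriver, tin and tape look unmoved in the last picture, and no verdict came back.

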